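Light on, focus, expose: take a picture with the microscope camera

TASK

Take a picture with the microscope camera. First switch on the lamp by flipping the toggle on the lamp supply over to its other side. Then, on the camera release, press the big round key down to its first stop only and keep it there for about a second so that the camera can focus, then press it all the way down to expose, and let go so that it comes back up; leave the other things on the bench where they are.

Things in the scene. Friction and masses are not known exactly. Their poses are not given: they have to be found in the camera images.
- lamp_supply: White box, 140 (x) x 170 (y) x 60 high mm, fixed, z up, origin at the centre of its underside. On its flat top: the steel toggle at (-20, -35) mm and a black dial (38 mm wide, 14 mm high, not used) at (-15, 48) mm in the box's axes. Its -x side faces roughly towards the robot (yaw within 0.5 rad). It may stand left or right of the camera release.
- bat_pivot (a point): Pivot of the toggle, 62 mm above the bench, 2 mm above the lamp supply's top; its axes are the lamp supply's, and the toggle swings about their y. A steel nut 22 mm wide, 4 mm high above the box's top, surrounds the root. Pushing the bat sideways 18 mm above the pivot takes about 6 N at first and less towards the middle; past upright it snaps over by itself and stays.
- bat_tip (a point): Free end of the toggle: a round steel bat 38 mm long from its pivot, 8 mm thick at the root and 13 mm near the end. At the start it is off: leaning 0.4 rad from upright to the box's -x side, the end 15 mm to the -x side of the pivot and 35 mm above it. On is the mirror image, towards the box's +x side.
- toggle (a joint): Angle of the toggle: 0 off (leaning to the box's -x side), 0.4 upright, 0.8 rad on (leaning to its +x side). Snap-action: it rests only at either end.
- release: Camera release: low white box, 130 (x) x 90 (y) x 45 high mm, fixed to the bench, origin at the centre of its underside, z up. On its top the big round grey key at (-25, 0) mm and, at (36, 0) mm, a flat display 40 x 62 mm. Yaw within 0.5 rad.
- key_top (a point): Centre of the flat top of the two-stage key: grey cylinder, 32 mm diameter, in a collar 48 mm wide (top 47 mm above the bench); key top 64 mm above the bench when released. Goes straight down: first 6 mm at 1.5 to 4.5 N, then a firm step where it stays until over 12 N, then 6 mm more at 12 to 17 N to a hard stop (12 mm in all, 5 mm above the collar). Springs back up when let go.
- key_first (a joint): Travel of the first stage, m: 0 released, 0.006 at the first stop (stays there during the second stage). The key counts as half-pressed from 0.0045.
- key_second (a joint): Travel of the second stage beyond the first stop, m: 0 while released or half-pressed, 0.006 fully down. A picture is taken from 0.004.
- slide_box: Bystander: closed grey box for slides, loose, 87 x 182 x 34 mm high, origin at the centre of its underside.
- oil_bottle: Bystander: small amber bottle with black cap, loose, 44 mm diameter, 85 mm high, origin at the centre of its underside.
- beaker: Bystander: open white cup, loose, 70 mm diameter, 70 mm high, origin at the centre of its underside.
There are look-alikes about, which are no part of the job. Of the things shaped like the lamp_supply, the white one is meant.

How it is judged (in metres and radians):
On the way, in this order (a step that is already met when the one before it is completed fails the run):
1. the toggle has snapped over to on (over 0.65 rad) (value of joint toggle above 0.65 rad), for 0.2 s.
2. the key is held at its first stop for half a second: first stage pressed by at least 4.5 mm, second stage by less than 2 mm (value of joint key_first above 0.0045 m and value of joint key_second below 0.002 m), for 0.5 s.
3. the key is pressed right down: second stage by at least 4 mm (value of joint key_first above 0.0045 m and value of joint key_second above 0.004 m), for 0.1 s.
At the end, for the whole second after the job is handed in: The toggle rests on its on side (over 0.65 rad) and the key is back up (both stages within 1.5 mm of released), the key having been held at its first stop for half a second and then pressed right down, with the lamp on. The bystanders stand within 30 mm of where they were (value of joint toggle above 0.65 rad and value of joint each of key_first, key_second below 0.0015 m); the robot touches nothing.
It fails at once if a picture is taken (second stage beyond 4 mm) while the lamp is off (value of joint key_second above 0.004 m and value of joint toggle below 0.4 rad).
It fails at once if a bystander is moved by more than 30 mm or tipped over (distance of any of slide_box, oil_bottle, beaker from where it was at the start of the episode above 0.03 m or angle between any of oil_bottle, beaker's own z axis and vertical above 0.5 rad).
It also fails if it takes over 48 s, if anything falls off the work surface, if the arm or the gripper's body presses on something with over 40 N, if the wrist force passes 120 N, or if a joint passes its speed limit or range.

ROBOT

A 6-joint arm with a two-finger parallel gripper is mounted at the origin on the work surface. World frame = base frame: x ahead of the robot, y to its left, z up, the work surface at z = 0. Lengths are in m, angles in degrees, forces in N, time in s.
With the tool pointing down it reaches from about 0.275 to 0.725 m from the base axis. Payload 15.9 kg.
Tool frame: the origin (TCP) lies at the very end of the fingers, on their centre line; the grasp point (between the pads) lies 19 mm behind it; z points along the fingers, y is the line along which they close (so a half turn about z gives the same grasp; the last joint's range is limited). The gripper opens to 85 mm and grips with 20 to 120 N. Pads are 22 mm wide; open, the fingers measure 114 mm over their backs; the gripper's body (76 mm by 85 mm) begins 54 mm behind the grasp point. The pads swing forward as they close: fully open they stand 13 mm farther back than shut.
Start: joints at [68.182, 12.198, -1.971, 75.831, 0, 90], TCP at [0.186, 0.464, 0.231] pointing down, gripper open.
Joint ranges: [-170.91, 170.91], [-42.67, 98.43], [-65.05, 77.54], [-120.47, 116.71], [-90, 82.35], [-180, 180]. Speed limits (degrees/s): [108.29, 108.29, 136.94, 147.25, 180, 180].

INTERFACE

Orientations are given as [roll, pitch, yaw] about the fixed x, y, z axes, in that order (R = Rz(yaw) Ry(pitch) Rx(roll)).
In Python, from station import ctrl gives the robot as it stands.
- The arm moves only by the shell command python3 -m pendant 'ROWS' [FORCE]. ROWS is JSON, a list of rows, each a list of 7 numbers: the shift along the tool's x, y, z each as a share of 400 mm, from -1 to 1, then the turn, a rotation vector about the tool's x, y, z each as a share of 120 degrees, from -1 to 1, then the opening, from 0 (shut) to 1 (fully open). In form: [[dx, dy, dz, wx, wy, wz, grip], ...]. A call has 1 to 5 rows; each row is the pose to reach, as a shift and turn from the pose commanded when the call began, along the tool's axes at that moment; what a row does not reach only later rows make up. A row lasts 1/12 s, in which the tool goes at most 41.7 mm and 7.16 degrees, less where a joint would pass 70% of its speed; a pose out of reach is approached as far as the arm can. A call with a number of a shift or a turn outside -1 to 1 is refused whole. A call with a gripper value outside its range is refused whole. The fingers move at their own pace and stop on an object; FORCE is the grip in N (left out, the last holds). Time passes only in rows, so rows that repeat a pose let the fingers close. It gives the time, the measured TCP pose, the force, the opening and the grip force at its end, in the units of the state.
- ctrl.get_obs(): the state, without advancing time (a new reading comes with each control period).
- ctrl.grab_frame(name): name is "side" or "top" or "wrist"; returns the picture (480x640x3 uint8, red, green, blue); there is no depth.
- ctrl.calibration(name): a dict with "K" (3x3 intrinsics, pixels), "k1" (the pictures are not rectified: a ray, as slopes to the right and down, at radius r is drawn at 1 + k1 r^2 times it, then the intrinsics apply), "rvec" (rotation vector, rad) and "tvec" (3), from world to camera coordinates, as OpenCV has them. Camera axes: x right, y down, z forward; pixel columns grow to the right and rows downward; lengths in m; the calibration is good to about 2 mm. A picture is of the moment at which its call begins: read the wrist's pose just before it. calibration takes no time and is no camera call; for the wrist camera it gives the pose at the moment of the call.
- ctrl.hand_in(): hands the job in; it is judged then, once.
The state is a dict: "time": time; "q": joint angles; "qvel": joint speeds; "joint_efforts": joint torques, N m; "tool_pos": TCP position; "tool_rot": TCP orientation; "ft_force": force on the tool from outside, world axes, zero at the start; "wrist_torque": the same for the moment, N m; "width": opening from 0.0 (shut) to 1.0 (fully open); "finger_force": force on a finger pad.
Only numpy, scipy, OpenCV 4.12 (cv2) and the standard library are available. Lean on these libraries where they do the work, as an engineer would, in place of code of your own. Each camera call takes 0.05 s, during which the arm holds its last target. There are 200 camera calls.

## Working session

There is one attempt and no reset: what is moved stays moved. The work goes in short steps, Python scripts to look and compute and a shell command to move; the robot and the scene stay as the last step left them, time stands still between calls to the robot, and variables do not carry over. Pictures are saved under pics/ and viewed, at most 10 in all, crops included, and the job is handed in when it is done.

```bash
mkdir -p pics; cat > h.py <<'E'
import numpy as np, cv2
from station import ctrl
from scipy.spatial.transform import Rotation as R
def ray(c,uv):
    K=np.array(c['K'],float);s=(np.array(uv,float)-K[:2,2])/[K[0,0],K[1,1]]
    d=s.copy()
    for _ in range(20): d=s/(1+c['k1']*(d@d))
    Rm=cv2.Rodrigues(np.array(c['rvec'],float))[0]
    return -Rm.T@np.array(c['tvec'],float).ravel(), Rm.T@np.array([d[0],d[1],1])
def onz(c,uv,z):
    o,v=ray(c,uv); return o+v*(z-o[2])/v[2]
def save(n,f):
    im=ctrl.grab_frame(n); cv2.imwrite('pics/'+f,im[:,:,::-1]); return im
def rel(p):
    o=ctrl.get_obs(); Rm=R.from_euler('xyz',o['tool_rot'],degrees=True)
    return Rm.inv().apply(np.array(p)-o['tool_pos'])/0.4
E
python3 - <<'E'
from h import *
save('top','t0.png');save('side','s0.png')
o=ctrl.get_obs();print(o)
E
```

```text
{'time': 0.1, 'q': array([ 6.81817805e+01,  1.22203136e+01, -2.00377352e+00,  7.58328475e+01,
       -1.25767290e-03,  9.00007942e+01]), 'qvel': array([-0.05929845, -0.01617122,  0.10682389,  0.04257468, -0.02688936,
        0.03092262]), 'joint_efforts': array([-6.51602550e-04, -6.87245464e+01,  4.87806380e+01,  1.22228719e-02,
       -5.59154046e-05,  3.03981028e-05]), 'tool_pos': array([0.18572151, 0.46389038, 0.23088626]), 'tool_rot': array([-1.79943065e+02,  1.25846143e-03,  1.58180988e+02]), 'ft_force': array([0.31986268, 0.048957  , 0.30060414]), 'wrist_torque': array([-0.00418934, -0.02845831,  0.02471621]), 'finger_force': 0.0, 'width': 1.0017650152865805}
```

View pics/t0.png

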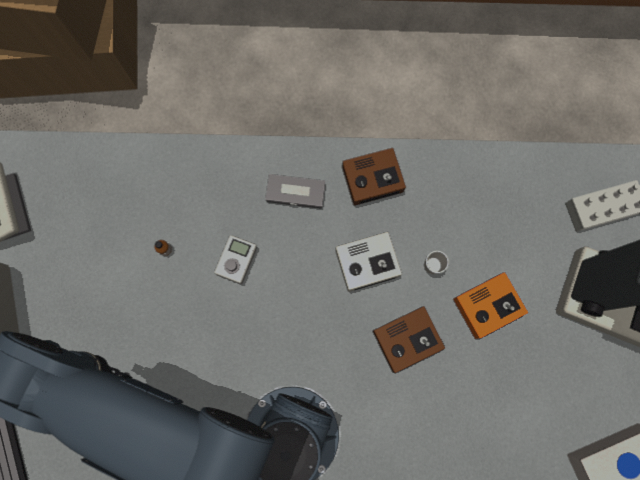

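View pics/s0.png

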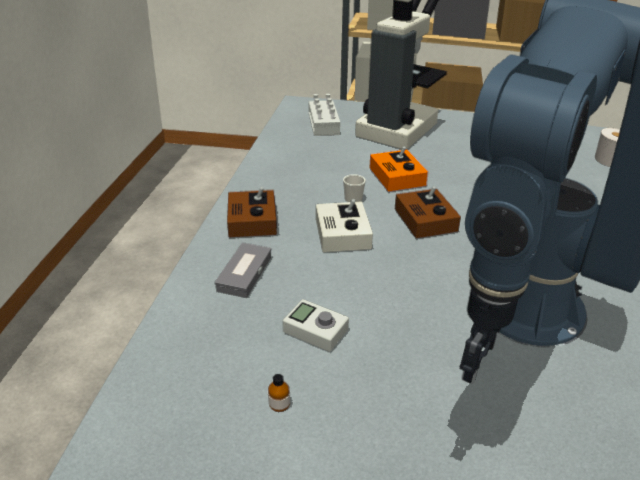

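The top view shows the white supply at (369,262), with its toggle at about (382,264) and dial at (355,269). The release key is at (232,266), the beaker at (436,263), the bottle at (162,248) and the slide box at (296,190).

```bash
python3 - <<'E'
from h import *
im=cv2.imread('pics/t0.png');c=ctrl.calibration('top')
hsv=cv2.cvtColor(im,cv2.COLOR_BGR2HSV)
m=((hsv[...,2]>185)&(hsv[...,1]<40)).astype(np.uint8)
for nm,(x0,y0,x1,y1),z in [('lamp',(325,222,415,300),.06),('rel',(205,228,265,290),.045)]:
    s=np.zeros_like(m);s[y0:y1,x0:x1]=m[y0:y1,x0:x1]
    cs=max(cv2.findContours(s,0,2)[0],key=cv2.contourArea)
    P=np.array([onz(c,p[0],z)[:2] for p in cs],np.float32)
    r=cv2.minAreaRect(P*1000);print(nm,r)
    print(cv2.boxPoints(r))
g=im[250:282,215:250]
cv2.imwrite('pics/crop.png',np.hstack([cv2.resize(im[225:300,330:405],(400,400),interpolation=2),cv2.resize(im[225:300,200:275],(400,400),interpolation=2)]))
for n,uv,z in [('piv',(382,264),.064),('dial',(355,269),.074),('key',(232,266),.064),('beaker',(436,263),.05)]: print(n,onz(c,uv,z))
print(ray(c,(320,240))[0])
E
```

```text
Traceback (most recent call last):
ValueError: max() iterable argument is empty
```

```bash
python3 - <<'E'
from h import *
im=cv2.imread('pics/t0.png');c=ctrl.calibration('top')
print(im[250,345],im[270,335-20],im[255,226])
hsv=cv2.cvtColor(im,cv2.COLOR_BGR2HSV)
m=((hsv[...,2]>165)).astype(np.uint8)
for nm,(x0,y0,x1,y1),z in [('lamp',(325,222,415,300),.06),('rel',(205,228,265,290),.045)]:
    s=np.zeros_like(m);s[y0:y1,x0:x1]=m[y0:y1,x0:x1]
    cs=max(cv2.findContours(s,0,2)[0],key=cv2.contourArea)
    P=np.array([onz(c,p[0],z)[:2] for p in cs],np.float32)
    r=cv2.minAreaRect(P*1000);print(nm,r)
    print(cv2.boxPoints(r))
cv2.imwrite('pics/crop.png',np.hstack([cv2.resize(im[225:300,330:405],(400,400),interpolation=2),cv2.resize(im[225:300,200:275],(400,400),interpolation=2)]))
for n,uv,z in [('piv',(382,264),.064),('dial',(355,269),.074),('key',(232,266),.064),('beaker',(436,263),.05)]: print(n,onz(c,uv,z))
print(ray(c,(320,240))[0])
E
```

```text
[169 172 170] [126 129 126] [172 174 171]
lamp ((519.7483520507812, -221.4526824951172), (134.25234985351562, 163.33444213867188), 17.54405403137207)
[[ 431.12683 -163.81862]
 [ 480.36218 -319.55563]
 [ 608.3699  -279.08673]
 [ 559.1345  -123.34973]]
rel ((518.7777099609375, 187.80116271972656), (80.88064575195312, 122.44625091552734), 70.17994689941406)
[[447.46933 170.5152 ]
 [562.6621  128.99768]
 [590.08606 205.08713]
 [474.8933  246.60464]]
piv [ 0.50827098 -0.26236878  0.064     ]
dial [ 0.48945775 -0.17994964  0.074     ]
key [0.49153556 0.19179959 0.064     ]
beaker [ 0.51757183 -0.4293945   0.05      ]
[ 0.23397037 -0.06526832  1.68932447]
```

View pics/crop.png

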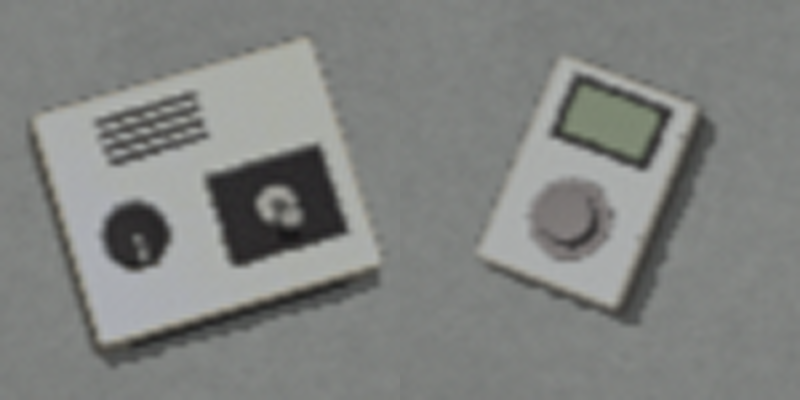

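The crops confirm the lamp yaw at about +17.5°, with the bat leaning towards −x. Release yaw is about −19.8°. The pivot comes out near (0.511,−0.261) and the key near (0.493,0.194). Next I'll shut the gripper and move behind the bat.

```bash
cat >> h.py <<'E'
def plan(p,yaw):
    """print shift/turn shares to reach p, yaw (tool down), capped to one call"""
    o=ctrl.get_obs(); A=R.from_euler('xyz',o['tool_rot'],degrees=True)
    d=A.inv().apply(np.array(p)-o['tool_pos'])
    w=np.degrees((A.inv()*R.from_euler('xyz',[180,0,yaw],degrees=True)).as_rotvec())
    f=min(1,.2/max(np.linalg.norm(d),1e-9)); g=min(1,35/max(np.linalg.norm(w),1e-9))
    print('t %.1f full %.0fmm %.0fdeg q1 %.0f q6 %.0f'%(o['time'],1e3*np.linalg.norm(d),np.linalg.norm(w),o['q'][0],o['q'][5]))
    print(np.round(np.r_[d*f/.4,w*g/120],3).tolist())
E
python3 -c "
from h import *
plan([.4585,-.2775,.2],17.5)"
```

```text
t 0.1 full 791mm 141deg q1 68 q6 90
[-0.334, -0.371, 0.02, -0.0, 0.0, 0.292]
```

```bash
python3 -m pendant '[[-0.334,-0.371,0.02,0,0,0.292,0],[-0.334,-0.371,0.02,0,0,0.292,0],[-0.334,-0.371,0.02,0,0,0.292,0],[-0.334,-0.371,0.02,0,0,0.292,0],[-0.334,-0.371,0.02,0,0,0.292,0]]'
python3 -c "
from h import *
plan([.4585,-.2775,.2],17.5)"
```

```text
time: 0.52
tool_pos: [0.2546, 0.2742, 0.223]
tool_rot: [-180.0, 0.0, 122.8]
ft_force: [1.2, 0.7, 0.4]
width: 0.302
finger_force: 0.0
t 0.5 full 589mm 105deg q1 47 q6 104
[-0.488, -0.108, 0.02, 0.0, 0.0, 0.292]
```

```bash
python3 -m pendant '[[-0.488,-0.108,0.02,0,0,0.292,0],[-0.488,-0.108,0.02,0,0,0.292,0],[-0.488,-0.108,0.02,0,0,0.292,0],[-0.488,-0.108,0.02,0,0,0.292,0],[-0.488,-0.108,0.02,0,0,0.292,0]]'
python3 -c "
from h import *
plan([.4585,-.2775,.2],17.5)"
```

```text
time: 0.93
tool_pos: [0.3239, 0.092, 0.2154]
tool_rot: [180.0, -0.0, 89.2]
ft_force: [2.1, 1.9, 0.3]
width: 0.001
finger_force: 0.0
t 0.9 full 394mm 72deg q1 16 q6 107
[-0.467, 0.178, 0.02, 0.0, -0.0, 0.292]
```

```bash
python3 -m pendant '[[-0.467,0.178,0.02,0,0,0.292,0],[-0.467,0.178,0.02,0,0,0.292,0],[-0.467,0.178,0.02,0,0,0.292,0],[-0.467,0.178,0.02,0,0,0.292,0],[-0.467,0.178,0.02,0,0,0.292,0]]'
python3 -c "
from h import *
plan([.4585,-.2775,.2],17.5)"
```

```text
time: 1.35
tool_pos: [0.3936, -0.0959, 0.2073]
tool_rot: [180.0, -0.0, 54.4]
ft_force: [1.4, 1.3, 0.1]
width: 0.0
finger_force: 0.0
t 1.4 full 193mm 37deg q1 -14 q6 112
[-0.274, 0.396, 0.018, 0.0, -0.0, 0.292]
```

```bash
python3 -m pendant '[[-0.274,0.396,0.018,0,0,0.307,0],[-0.274,0.396,0.018,0,0,0.307,0],[-0.274,0.396,0.018,0,0,0.307,0],[-0.274,0.396,0.018,0,0,0.307,0],[-0.274,0.396,0.018,0,0,0.307,0]]'
python3 -c "
from h import *
c=ctrl.calibration('wrist');save('wrist','w0.png')
np.save('w0.npy',c,allow_pickle=True)
plan([.4585,-.2775,.082],17.5)"
```

```text
time: 1.77
tool_pos: [0.4599, -0.2779, 0.1994]
tool_rot: [-180.0, 0.0, 18.5]
ft_force: [0.9, 0.0, 1.5]
width: -0.003
finger_force: 0.0
t 1.8 full 117mm 0deg q1 -31 q6 131
[-0.003, -0.008, 0.292, 0.0, 0.0, 0.003]
```

View pics/w0.png

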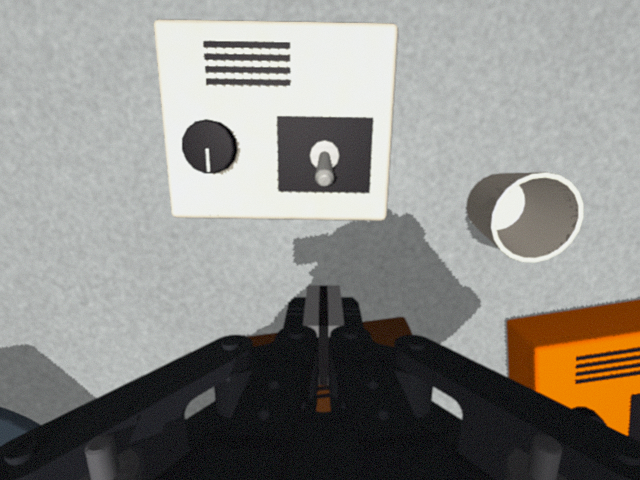

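The wrist view shows the nut at (323,155) and the bat end at (324,178), straight ahead of the finger centre line. The beaker is at (525,215), clear of the path.

```bash
python3 -c "
from h import *
c=np.load('w0.npy',allow_pickle=True).item()
p=onz(c,(323,155),.064);t=onz(c,(324,178),.097)
a=onz(c,(173,216),.06);b=onz(c,(386,219),.06);print(p,t,a,b,np.linalg.norm(a-b),np.degrees(np.arctan2(b[1]-a[1],b[0]-a[0]))+90)
plan([.4585,-.2775,.082],17.5)
print(rel([p[0]-.048*.954,p[1]-.048*.3,.082]),rel([p[0]-.007*.954,p[1]-.007*.3,.082]))"
```

```text
[ 0.51356364 -0.25933548  0.064     ] [ 0.50108885 -0.26418482  0.097     ] [ 0.43253591 -0.1630888   0.06      ] [ 0.48274109 -0.32144078  0.06      ] 0.16612016268813565 17.591114555458404
t 1.8 full 117mm 0deg q1 -31 q6 131
[-0.003, -0.008, 0.292, 0.0, 0.0, 0.003]
[ 0.02204518 -0.01017498  0.29196133] [ 0.1245489  -0.00950838  0.29185686]
```

```bash
python3 -m pendant '[[0.01,-0.01,0.1,0,0,0,0],[0.01,-0.01,0.2,0,0,0,0],[0.01,-0.01,0.292,0,0,0,0],[0.01,-0.01,0.292,0,0,0,0],[0.03,-0.01,0.292,0,0,0,0]]'
python3 -m pendant '[[0.02,0,0,0,0,0,0],[0.04,0,0,0,0,0,0],[0.06,0,0,0,0,0,0],[0.08,0,0,0,0,0,0],[0.095,0,0,0,0,0,0]]'
python3 -m pendant '[[0,0,0,0,0,0,0],[0,0,0,0,0,0,0]]'
python3 -c "
from h import *
save('wrist','w1.png')"
```

```text
time: 2.23
tool_pos: [0.4678, -0.2661, 0.0829]
tool_rot: [-179.8, 0.2, 18.9]
ft_force: [-0.2, -0.2, 0.4]
width: -0.001
finger_force: 0.0
time: 2.65
tool_pos: [0.5072, -0.2545, 0.0848]
tool_rot: [179.9, -0.0, 19.0]
ft_force: [-24.6, -12.5, 7.1]
width: 0.001
finger_force: 13.4
time: 2.82
tool_pos: [0.5062, -0.2539, 0.0841]
tool_rot: [-180.0, -0.0, 19.0]
ft_force: [-2.3, 2.8, 3.6]
width: 0.001
finger_force: 2.2
```

View pics/w1.png

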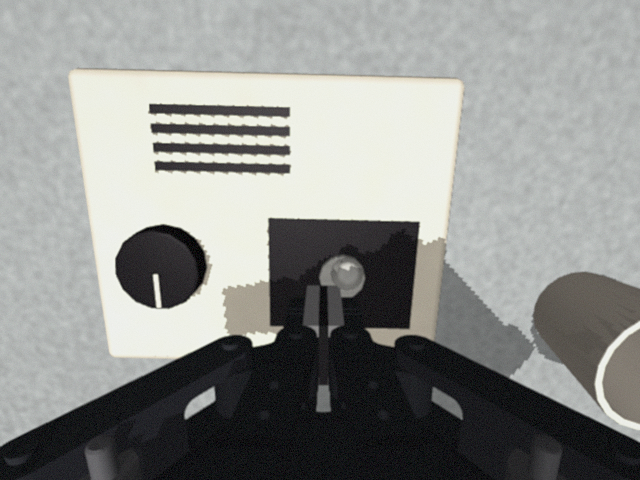

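The bat's end is now at (347,268), with the nut around (343,275). I'll check its angle numerically and from the other cameras after backing off.

```bash
python3 -m pendant '[[-0.03,0,-0.02,0,0,0,0],[-0.07,0,-0.1,0,0,0,0],[-0.1,0,-0.2,0,0,0,0],[-0.1,0,-0.29,0,0,0,0],[-0.1,0,-0.29,0,0,0,0]]'
python3 -c "
from h import *
c=ctrl.calibration('wrist');im=save('wrist','w2.png');s=save('side','s1.png')
cv2.imwrite('pics/c2.png',np.hstack([im[50:350,150:550],cv2.resize(s[180:255,300:400],(400,300),interpolation=2)])[:,:,::-1])
print(c['tvec'].ravel())
np.save('w2.npy',c,allow_pickle=True)
plan([.493,.194,.2],17.5)"
```

```text
time: 3.28
tool_pos: [0.4693, -0.2693, 0.2075]
tool_rot: [179.6, -0.4, 18.9]
ft_force: [1.5, -1.0, 0.7]
width: -0.003
finger_force: 0.0
[-0.40726524  0.31921883  0.44567048]
t 3.4 full 463mm 1deg q1 -30 q6 131
[0.187, -0.464, 0.001, 0.002, -0.001, 0.012]
```

View pics/c2.png

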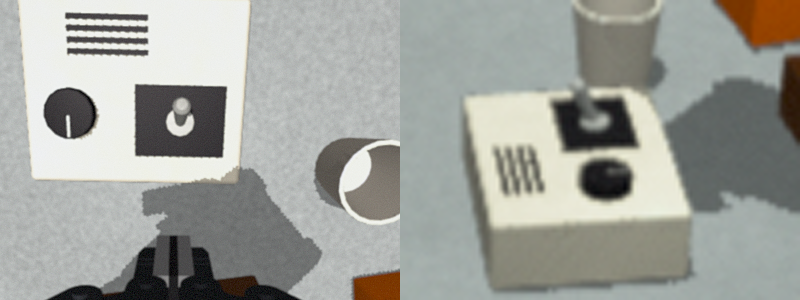

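The toggle now leans to +x in both views, so the lamp is on. Now to the key.

```bash
python3 -m pendant '[[0.175,-0.434,0,0,0,-0.28,0],[0.175,-0.434,0,0,0,-0.28,0],[0.175,-0.434,0,0,0,-0.28,0],[0.175,-0.434,0,0,0,-0.28,0],[0.175,-0.434,0,0,0,-0.28,0]]'
python3 -c "
from h import *
plan([.465,.145,.18],60)"
```

```text
time: 3.8
tool_pos: [0.4767, -0.077, 0.1989]
tool_rot: [-179.9, -0.0, 53.0]
ft_force: [1.2, -0.2, -0.4]
width: -0.001
finger_force: 0.0
t 3.8 full 223mm 7deg q1 -9 q6 118
[0.382, -0.32, 0.043, -0.001, -0.0, -0.058]
```

```bash
python3 -m pendant '[[0.4,-0.34,0.045,0,0,-0.058,0],[0.4,-0.34,0.045,0,0,-0.058,0],[0.4,-0.34,0.045,0,0,-0.058,0],[0.4,-0.34,0.045,0,0,-0.058,0],[0.4,-0.34,0.045,0,0,-0.058,0]]'
python3 -m pendant '[[0,0,0,0,0,0,0],[0,0,0,0,0,0,0]]'
python3 -c "
from h import *
c=ctrl.calibration('wrist');save('wrist','w3.png')
np.save('w3.npy',c,allow_pickle=True)
plan([.493,.194,.09],60)"
```

```text
time: 4.22
tool_pos: [0.4661, 0.1285, 0.181]
tool_rot: [-180.0, 0.0, 59.5]
ft_force: [0.7, 0.3, 0.2]
width: -0.0
finger_force: 0.0
time: 4.38
tool_pos: [0.4662, 0.1285, 0.1807]
tool_rot: [-179.9, 0.1, 59.7]
ft_force: [0.3, -1.9, 1.0]
width: -0.001
finger_force: 0.0
t 4.4 full 116mm 0deg q1 15 q6 136
[0.178, -0.027, 0.227, -0.0, 0.001, -0.003]
```

View pics/w3.png

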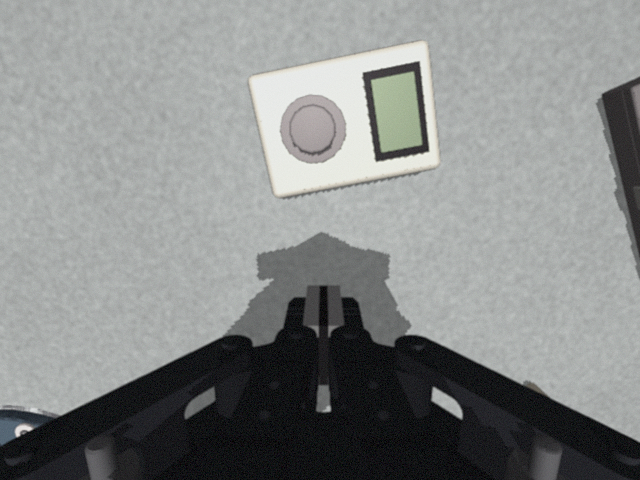

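The key top is centred at about (312,129), in a collar centred at about (313,129).

```bash
python3 -c "
from h import *
c=np.load('w3.npy',allow_pickle=True).item()
p=onz(c,(312,129),.064);print(p, onz(c,(313,129),.047))
plan([p[0],p[1],.075],60)"
```

```text
[0.49721672 0.19696886 0.064     ] [0.49760262 0.19720123 0.047     ]
t 4.4 full 131mm 0deg q1 15 q6 136
[0.19, -0.022, 0.265, -0.0, 0.001, -0.003]
```

```bash
python3 -m pendant '[[0.1,-0.022,0.05,0,0,0,0],[0.19,-0.022,0.15,0,0,0,0],[0.19,-0.022,0.22,0,0,0,0],[0.19,-0.022,0.255,0,0,0,0],[0.19,-0.022,0.265,0,0,0,0]]'
python3 -m pendant '[[0,0,0,0,0,0,0],[0,0,0,0,0,0,0]]'
python3 -c "
from h import *
plan([.4972,.197,.0595],60)"
```

```text
time: 4.85
tool_pos: [0.4966, 0.1949, 0.0723]
tool_rot: [-179.8, 0.3, 59.4]
ft_force: [-1.1, -0.8, 0.1]
width: -0.001
finger_force: 0.0
time: 5.02
tool_pos: [0.4988, 0.1958, 0.0768]
tool_rot: [180.0, -0.0, 59.4]
ft_force: [0.4, -0.0, 0.8]
width: 0.001
finger_force: 0.0
t 5.0 full 17mm 1deg q1 21 q6 142
[0.001, -0.005, 0.043, 0.0, -0.0, -0.005]
```

```bash
python3 -m pendant '[[0,0,0.008,0,0,0,0],[0,0,0.016,0,0,0,0],[0,0,0.024,0,0,0,0],[0,0,0.032,0,0,0,0],[0,0,0.038,0,0,0,0]]'
python3 -m pendant '[[0,0,0,0,0,0,0],[0,0,0,0,0,0,0]]'
```

```text
time: 5.43
tool_pos: [0.4985, 0.1968, 0.0605]
tool_rot: [180.0, -0.0, 59.5]
ft_force: [2.0, -1.1, 3.0]
width: 0.001
finger_force: 1.6
time: 5.6
tool_pos: [0.4984, 0.1968, 0.0606]
tool_rot: [180.0, -0.0, 59.5]
ft_force: [1.6, -1.9, 3.1]
width: 0.003
finger_force: 1.5
```

```bash
python3 -m pendant '[[0,0,0.003,0,0,0,0],[0,0,0.005,0,0,0,0],[0,0,0.005,0,0,0,0]]'
python3 -m pendant '[[0,0,0.001,0,0,0,0],[0,0,0.002,0,0,0,0],[0,0,0.002,0,0,0,0]]'
```

```text
time: 5.85
tool_pos: [0.4984, 0.1968, 0.0585]
tool_rot: [180.0, -0.0, 59.5]
ft_force: [1.8, -1.7, 4.7]
width: 0.003
finger_force: 2.0
time: 6.1
tool_pos: [0.4984, 0.1968, 0.058]
tool_rot: [180.0, -0.0, 59.5]
ft_force: [-0.1, -1.9, 7.1]
width: -0.001
finger_force: 3.9
```

Force rose from 4.7 to 7.1 N, so the key is on its first stop. Hold there for about a second.

```bash
for i in 1 2; do python3 -m pendant '[[0,0,0,0,0,0,0],[0,0,0,0,0,0,0],[0,0,0,0,0,0,0],[0,0,0,0,0,0,0],[0,0,0,0,0,0,0]]'; done; python3 -m pendant '[[0,0,0,0,0,0,0],[0,0,0,0,0,0,0],[0,0,0,0,0,0,0]]'
```

```text
time: 6.52
tool_pos: [0.4984, 0.1968, 0.058]
tool_rot: [180.0, -0.0, 59.5]
ft_force: [0.9, -1.9, 7.9]
width: 0.0
finger_force: 3.9
time: 6.93
tool_pos: [0.4984, 0.1968, 0.058]
tool_rot: [180.0, -0.0, 59.5]
ft_force: [1.7, -2.0, 7.8]
width: 0.005
finger_force: 3.9
time: 7.18
tool_pos: [0.4984, 0.1968, 0.058]
tool_rot: [180.0, -0.0, 59.5]
ft_force: [1.1, -2.8, 7.8]
width: -0.001
finger_force: 3.9
```

```bash
python3 -m pendant '[[0,0,0.005,0,0,0,0],[0,0,0.01,0,0,0,0],[0,0,0.014,0,0,0,0],[0,0,0.017,0,0,0,0],[0,0,0.017,0,0,0,0]]'; python3 -m pendant '[[0,0,0,0,0,0,0],[0,0,0,0,0,0,0],[0,0,0,0,0,0,0]]'
```

```text
time: 7.6
tool_pos: [0.4986, 0.1969, 0.0518]
tool_rot: [179.9, -0.1, 59.5]
ft_force: [-2.6, -3.6, 18.0]
width: 0.002
finger_force: 9.2
time: 7.85
tool_pos: [0.4986, 0.1969, 0.0518]
tool_rot: [180.0, -0.1, 59.5]
ft_force: [-2.3, -3.4, 17.9]
width: -0.003
finger_force: 9.1
```

It is fully down at 18 N after 6.2 mm more travel. Release now.

```bash
python3 -m pendant '[[0,0,-0.03,0,0,0,0],[0,0,-0.08,0,0,0,0],[0,0,-0.15,0,0,0,0],[-0.1,0,-0.25,0,0,0,0],[-0.15,0,-0.3,0,0,0,0]]'; python3 -m pendant '[[0,0,0,0,0,0,0],[0,0,0,0,0,0,0],[0,0,0,0,0,0,0]]'
python3 -c "
from h import *
a=save('top','t9.png');s=save('side','s9.png');w=save('wrist','w9.png')
cv2.imwrite('pics/c9.png',np.hstack([cv2.resize(s[150:420,210:410],(400,540)),cv2.resize(a[140:320,140:460],(400,540))])[:,:,::-1])"
```

```text
time: 8.27
tool_pos: [0.4674, 0.1461, 0.1703]
tool_rot: [-179.9, 0.0, 59.6]
ft_force: [0.7, -0.1, 0.1]
width: -0.001
finger_force: 0.0
time: 8.52
tool_pos: [0.4681, 0.1462, 0.1693]
tool_rot: [-180.0, 0.0, 59.5]
ft_force: [-0.6, -0.0, -1.0]
width: -0.001
finger_force: 0.0
```

View pics/c9.png

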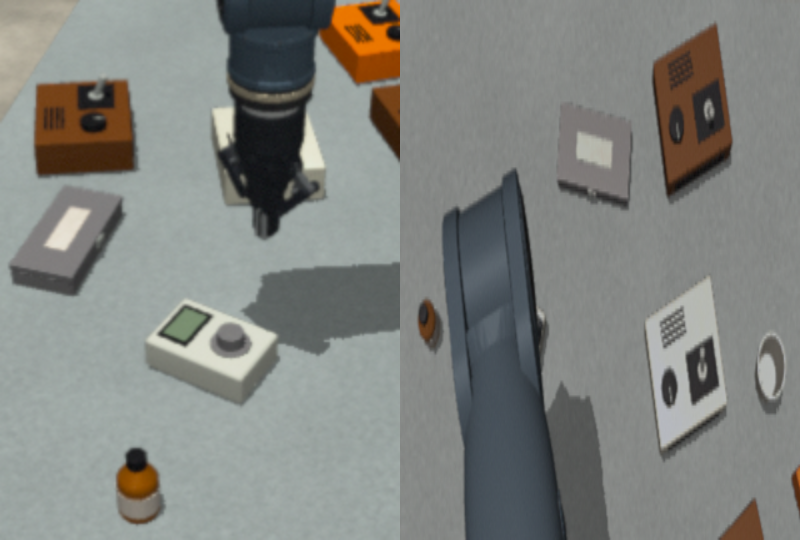

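The key is back up (crop position (230,335)), the bystanders haven't moved, the toggle is on, and the arm is clear of everything.

```bash
python3 -c "
from h import *
print(ctrl.hand_in())"
```

```text
the job is handed in; nothing more can be done
None
```

The job is handed in at about 8.7 s on the robot's clock: the lamp toggle was flipped on, the key was held at its first stop for about 1.1 s, pressed fully down and let back up, and nothing else was moved; the hand-in gave no verdict.

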